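Set a cordless driver for binding screws

TASK

Make the cordless driver that lies on its side on the console's rubber mat ready for driving binding screws: with a fingertip, push its direction button, which stands up beside the motor housing, right through until it stops, and roll the ribbed clutch collar over its top towards the handle until its one long rib clicks into line with the fixed ridge on the gear case. Do both by touch only: do not pinch the collar, and do not lift the driver, tip it or shove it along. Leave the things round it alone.

Things in the scene. Friction and masses are not known exactly. Their poses are not given: they have to be found in the camera images.
- driver: Grey and black cordless drill-driver, 223 mm long and 178 mm deep, about 1.2 kg, lying loose on its side on a grey rubber mat 6 mm thick. Origin on the mat right under the spindle axis; that axis is 28 mm up. x: along the spindle to the chuck (bit tip at +151 mm, rear at -72); -y: to the handle and battery (far face y = -150 mm); z up. Motor housing radius 28 mm for x -72 to +14.
- collar (a joint): Turn of the clutch collar about the spindle, rad. 0: long rib in line with the index ridge (wanted). Clicks at -0.84, -0.42, 0, +0.42; starts in one of the first two. Grows as the top of the collar moves to the driver's -y (the handle). Stops at -1.10, +0.68. Takes 2.5 N along the rim; snaps on a little past half-way to the next click, else springs back. A finger pressed on with under 6 N may slip.
- collar_mid (a point): Point on the spindle axis (28 mm above the mat) in the middle of the collar's ribbed band, at x = +66.5 mm of the driver. The band is 27 mm in radius and 20 mm long along the spindle, its crest 55 mm above the mat; beside it lie a flange of radius 22.5 mm (8 mm long), then the gear case (radius 21.5 mm, x +28 to +48) on the rear side and the chuck (radius 21 mm) on the other. Fixed to the housing; axes as the driver's.
- long_rib (a point): Outer end of the one long rib of the collar, 4.6 mm wide and pale, standing 5 mm proud of the collar's rear flange, 27 mm from the spindle axis; turns with the collar and points straight up at collar = 0.
- index_ridge (a point): Fixed raised ridge on the up-facing side of the gear case behind the collar, pale, 4.6 mm wide, 19 mm long along the spindle; this point is on its top, 26 mm above the spindle axis.
- button (a joint): Travel of the direction button, m: 0 standing up 7.5 mm above the handle root, 0.0055 pushed through to its stop (it then still stands up 2 mm). It slides straight down, 3 N of friction, firm to the stop with 10 N, and stays where it is left.
- button_top (a point): Middle of the button's top face, 17 mm along the spindle by 13 mm, at x = -6, y = -42.5 mm of the driver; 54.5 mm above the mat before it is pushed, 49 mm after. The face round it is 47 mm above the mat; the motor housing, up to 56 mm high, begins to rise above 49 mm at 24 mm from the button's middle.
- screw_tub: Loose white tub with red lid, 58 mm wide, 55 mm high, origin under its middle. Leave alone.
- screwdriver_yellow: Loose yellow screwdriver, 195 mm long, 29 mm high, origin under its middle, blade to its -y. Leave alone.
- bench_block: Loose beech block, 50 x 80 x 35 mm, origin under its middle, on the green hood. Leave alone.

How it is judged:
By the outcome, as a careful person would: the job done as asked, in the order asked, and still so for the second after the job is handed in, with the robot touching nothing.
It also fails if it takes over 43 s, if anything falls off the work surface, if the arm or the gripper's body presses on something with over 40 N, if the wrist force passes 120 N, or if a joint passes its speed limit or range.

ROBOT

A 6-joint arm with a two-finger parallel gripper is mounted at the origin on a cart in front of the work surface, level with it; the furniture and walls round the work are solid. World frame = base frame: x ahead of the robot, y to its left, z up, the work surface at z = 0. Lengths are in mm, angles in degrees, forces in N, time in s.
With the tool pointing down it reaches from about 300 to 850 mm from the base axis. Payload 4.2 kg.
Tool frame: the origin (TCP) lies at the very end of the fingers, on their centre line; the grasp point (between the pads) lies 19 mm behind it (env.grasp_offset is the distance from the TCP to the grasp point, in mm); z points along the fingers, y is the line along which they close (so a half turn about z gives the same grasp; the last joint's range is limited). The gripper opens to 91 mm and grips with 3 to 60 N. Pads are 32 mm wide; open, the fingers measure 118 mm over their backs; the gripper's body (76 mm by 178 mm) begins 60 mm behind the grasp point.
Start: joints at [67.323, 18.312, 89.639, -0, 72.044, -1.146], TCP at [211.039, 534.892, 181.076] pointing down, gripper open.
Joint ranges: [-177.97, 177.97], [-48.28, 115.42], [12.27, 149.76], [-77.06, 257.06], [2.81, 150.46], [-146.56, 146.56]. Speed limits (degrees/s): [147.25, 147.25, 180, 180, 180, 180].

INTERFACE

Orientations are given as [roll, pitch, yaw] about the fixed x, y, z axes, in that order (R = Rz(yaw) Ry(pitch) Rx(roll)).
In Python, from workcell import env, eyes gives the robot as it stands.
- The arm moves only by the tool send_rows, never from a script. Its arguments are lists of equal length, an entry for each row: "grip": the opening, from -1 (shut) to 1 (fully open), so that 0 is half open; "xyz": the shift along the world's x, y, z in m, a list of three; "yaw": the turn about the world's z in degrees. A call has 1 to 8 rows; each row is the pose to reach, as a shift and turn from the pose commanded when the call began; what a row does not reach only later rows make up. A row lasts 1/12 s, in which the tool goes at most 41.7 mm and 7.16 degrees, less where a joint would pass 70% of its speed; a pose out of reach is approached as far as the arm can. A call with a gripper value outside its range is refused whole. The fingers move at their own pace and stop on an object; "grip_force" is the grip in N (left out, the last holds). Time passes only in rows, so rows that repeat a pose let the fingers close. It gives the time, the measured TCP pose, the force, the opening and the grip force at its end, in the units of the state.
- env.state(): the state, without advancing time (a new reading comes with each control period).
- eyes.grab_frame(name): name is "side" or "top"; returns a dict with "frame" (384x512x3 uint8, red, green, blue), "fx", "fy", "cx", "cy" (pixels), "D" ([k1, k2, p1, p2, k3] as OpenCV has them; the pictures are not rectified), "pose" (4x4, takes a point from camera to world coordinates). Camera axes: x right, y down, z forward; pixel columns grow to the right and rows downward; lengths in mm; the calibration is good to about 2 mm. A picture is of the moment at which its call begins. There is no depth.
- env.job_done(): hands the job in; it is judged then, once.
The state is a dict: "time_s": time; "qpos": joint angles; "qvel": joint speeds; "effort": joint torques, N m; "ee_pos": TCP position; "ee_rot": TCP orientation; "force": force on the tool from outside, world axes, zero at the start; "torque": the same for the moment, N m; "gripper_width": finger opening in mm; "gripper_force": force on a finger pad.
Only numpy, scipy, OpenCV 4.12 (cv2) and the standard library are available. Lean on these libraries where they do the work, as an engineer would, in place of code of your own. Each camera call takes 0.05 s, during which the arm holds its last target. There are 200 camera calls.

## Working session

There is one attempt and no reset: what is moved stays moved. The work goes in short steps, Python scripts to look and compute and a tool call to move; the robot and the scene stay as the last step left them, time stands still between calls to the robot, and variables do not carry over. Pictures are saved under pics/ and viewed, at most 10 in all, crops included, and the job is handed in when it is done.

Besides the shell and the picture viewer there is one more tool, called after "Emit:" as name(argument=value, ...), one argument or row to a line, values as JSON. send_rows: Moves the arm, as the interface text tells. Its arguments: {"type":"object","properties":{"grip":{"type":"array"},"xyz":{"type":"array"},"yaw":{"type":"array"},"grip_force":{"type":"number"}},"required":["grip","xyz","yaw"]}

```bash
ls; mkdir -p pics; python3 - <<'E'
from workcell import env, eyes
import cv2,pickle
for n in("side","top"):
    d=eyes.grab_frame(n); cv2.imwrite(f"pics/{n}0.png",cv2.resize(d["frame"][:,:,::-1],(800,600),interpolation=cv2.INTER_CUBIC))
    pickle.dump(d,open(f"{n}0.pkl","wb")); print(n,d["fx"],d["fy"],d["cx"],d["cy"],d["D"],d["pose"])
print(env.state())
E
```

```text
pics
side 446.2508073749578 446.2508073749578 255.59797527244987 189.39084200615207 [-0.12063618  0.          0.          0.          0.        ] [[ 9.91023749e-01 -6.58626809e-02  1.16335878e-01  3.80492954e+02]
 [-1.33058491e-01 -4.01740741e-01  9.06035217e-01 -1.27160788e+03]
 [-1.29370465e-02 -9.13381894e-01 -4.06898204e-01  6.02658955e+02]
 [ 0.00000000e+00  0.00000000e+00  0.00000000e+00  1.00000000e+00]]
top 429.33376419631963 429.33376419631963 257.82896778935765 202.4588140202694 [-0.08158969  0.          0.          0.          0.        ] [[ 3.81996417e-02 -9.73108539e-01  2.27157564e-01  2.74739650e+02]
 [-9.99255812e-01 -3.84158221e-02  3.47093658e-03 -1.41415970e+02]
 [ 5.34884656e-03 -2.27121105e-01 -9.73851833e-01  1.15077349e+03]
 [ 0.00000000e+00  0.00000000e+00  0.00000000e+00  1.00000000e+00]]
{'time_s': 0.1, 'qpos': array([ 6.73202263e+01,  1.83463187e+01,  8.96986402e+01, -2.41937360e-03,
        7.20449956e+01, -1.14511668e+00]), 'qvel': array([-0.01428977, -0.07480484, -0.19967579, -0.02181466, -0.01281522,
        0.1076407 ]), 'effort': array([-1.74704390e-03, -4.13333774e+01, -2.32509702e+01,  7.27449870e-02,
        4.22195171e-02, -4.57141925e-05]), 'ee_pos': array([210.87237431, 534.39369772, 180.32629814]), 'ee_rot': array([-1.79910017e+02,  5.02199042e-04,  1.58466091e+02]), 'force': array([-0.48258457,  0.15724553, -0.58549707]), 'torque': array([ 0.00606506, -0.02724789,  0.02790987]), 'gripper_force': 0.0, 'gripper_width': 90.87238079666024}
```

View pics/top0.png

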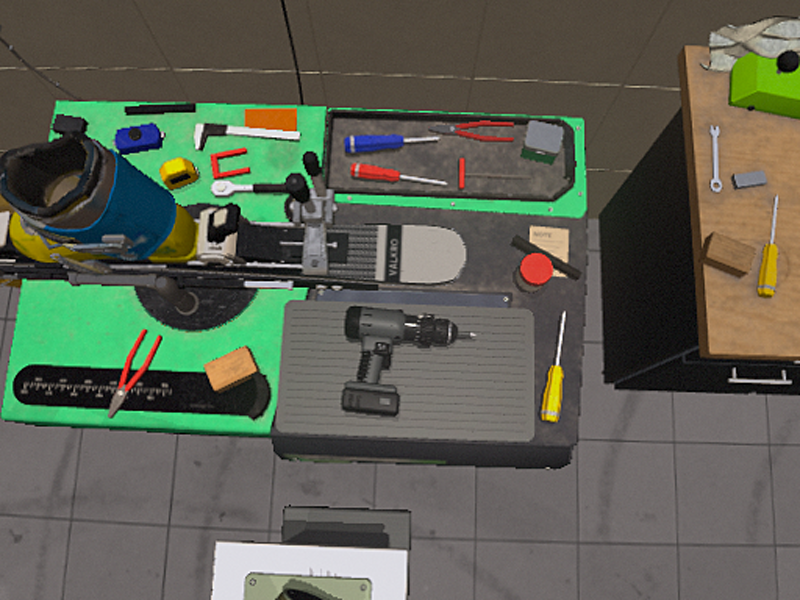

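View pics/side0.png

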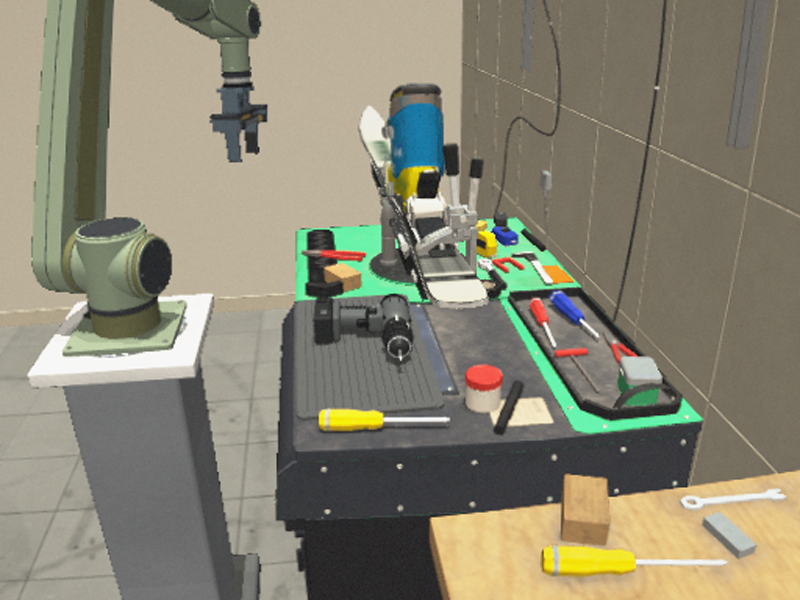

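The top view shows the driver at about (345–477, 305–415), bit to the right (world -y) and handle towards the robot. Next, enlarged crops of both views.

```bash
cat > h.py <<'E'
import numpy as np, cv2
def ray(d,u,v):
    K=np.array([[d["fx"],0,d["cx"]],[0,d["fy"],d["cy"]],[0,0,1]])
    p=cv2.undistortPoints(np.array([[[u,v]]],float),K,np.array(d["D"]))[0,0]
    T=np.array(d["pose"]); return T[:3,3],T[:3,:3]@np.array([p[0],p[1],1])
def onz(d,u,v,z):
    o,r=ray(d,u,v); return o+r*(z-o[2])/r[2]
def proj(d,P):
    K=np.array([[d["fx"],0,d["cx"]],[0,d["fy"],d["cy"]],[0,0,1]])
    T=np.linalg.inv(np.array(d["pose"]))
    return cv2.projectPoints(np.array(P,float).reshape(-1,3),cv2.Rodrigues(T[:3,:3])[0],T[:3,3],K,np.array(d["D"]))[0][:,0]
def crop(d,x,y,w,h,s,name):
    cv2.imwrite(name,cv2.resize(d["frame"][y:y+h,x:x+w,::-1],None,fx=s,fy=s,interpolation=cv2.INTER_CUBIC))
E
python3 - <<'E'
from h import *; import pickle
crop(pickle.load(open("top0.pkl","rb")),212,185,100,84,7,"pics/tc.png")
crop(pickle.load(open("side0.pkl","rb")),190,175,100,75,8,"pics/sc.png")
E
```

```text
(no output)
```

View pics/tc.png

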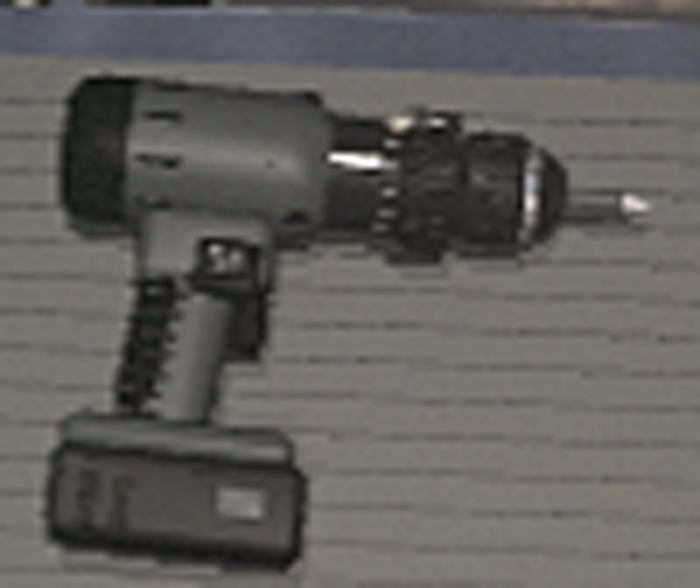

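View pics/sc.png

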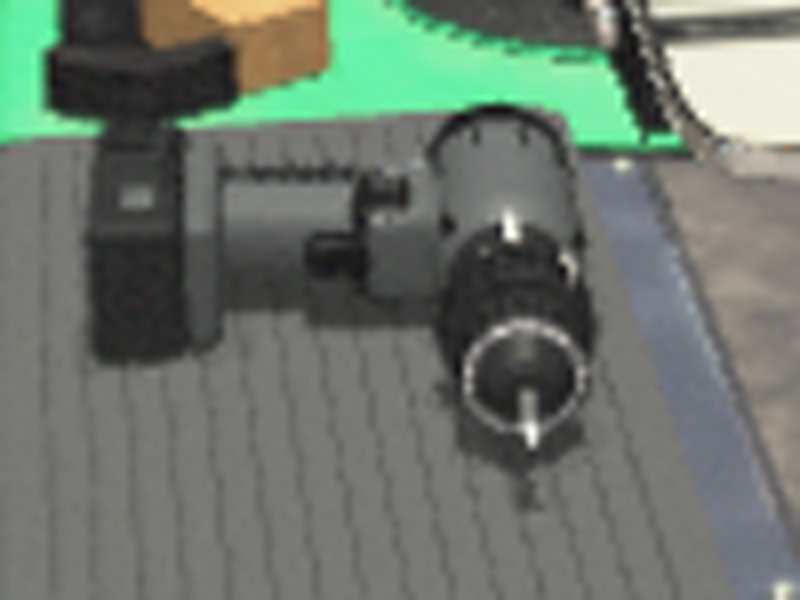

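```bash
cat > fit.py <<'E'
from h import *; import pickle
from scipy.optimize import least_squares
t=pickle.load(open("top0.pkl","rb")); s=pickle.load(open("side0.pkl","rb"))
P={'ridge':(38,0,54),'tip':(151,0,28),'btn':(-6,-42.5,54.5)}
T={'ridge':(358,160),'tip':(642,207),'btn':(222,252)}; S={'ridge':(511,225),'tip':(530,440),'btn':(385,192)}
tp={k:np.array(v)/7+[212-.43,185-.43] for k,v in T.items()}; sp={k:np.array(v)/8+[190-.44,175-.44] for k,v in S.items()}
def W(q,p):
    c,n=np.cos(q[2]),np.sin(q[2]); p=np.asarray(p,float); return np.array([q[0]+c*p[0]-n*p[1],q[1]+n*p[0]+c*p[1],q[3]+p[2]])
def f(q): return np.concatenate([np.r_[proj(t,W(q,P[k]))[0]-tp[k],proj(s,W(q,P[k]))[0]-sp[k]] for k in P]+[[(q[3]-6)/3]])
if __name__=="__main__":
    r=least_squares(f,[480,-100,-1.5,6]); q=r.x; print(q,np.degrees(q[2])); print(r.fun.round(2))
    for k in P: print(k,W(q,P[k]).round(1),"top-only",onz(t,*tp[k],6+P[k][2]).round(1))
    for m in(-.84,-.42,0):
        w=W(q,(54,-27*np.sin(m),28+27*np.cos(m)))  # +collar -> top to -y
        a=proj(t,w)[0];b=proj(s,w)[0]; print(m,(a-[211.57,184.57])*7,(b-[189.56,174.56])*8)
    c=proj(s,W(q,(66.5,0,55)))[0]; print(W(q,(66.5,0,55)))
    pickle.dump(q,open("q.pkl","wb"))
E
python3 fit.py
```

```text
[ 520.56865    -111.17029737   -1.64689827    3.69197134] -94.36031999888465
[-0.64 -0.31 -0.1   0.13  0.79 -0.14 -0.04  1.    0.06  0.52  0.2  -1.94
 -0.77]
ridge [ 517.7 -149.1   57.7] top-only [ 516.4 -150.7   60. ]
tip [ 509.1 -261.7   31.7] top-only [ 508.1 -259.4   34. ]
btn [ 478.6 -102.    58.2] top-only [ 479.6 -101.8   60.5]
-0.84 [401.40355253 115.41728721] [570.55968718 264.42780316]
-0.42 [399.3110356  134.85641177] [544.31025241 248.30281208]
0 [396.2922396  162.08407564] [512.59886939 243.4009802 ]
[ 515.51275447 -177.47782274   58.69197134]
```

The side crop shows the pale ridge at (511,225) and the pale rib at (570,265). The top crop has the rib at (402,122). Both match collar = -0.84, so it needs two clicks. The driver fit gives the button at about (479,-102) and the collar crest at about (515,-177), with the handle towards world -x. I'll use shut fingers, with the 32 mm pad width across the spindle (yaw about 175.6°).

Emit:
send_rows(
  grip=[-1,-1,-1,-1,-1,-1,-1,-1],
  xyz=[
    [0.013,-0.038,0],
    [0.026,-0.076,0],
    [0.039,-0.114,0],
    [0.052,-0.152,0],
    [0.065,-0.19,0],
    [0.078,-0.228,0],
    [0.091,-0.266,0],
    [0.104,-0.304,0],
  ],
  yaw=[3,6,9,12,15,17,17,17],
  grip_force=20,
)

```text
time_s: 0.77
ee_pos: [314.9, 229.0, 180.9]
ee_rot: [-180.0, -0.0, 175.5]
force: [0.8, -0.5, -0.3]
gripper_width: 40.6
gripper_force: 0.0
```

Emit:
send_rows(
  grip=[-1,-1,-1,-1,-1,-1,-1,-1],
  xyz=[
    [0.01,-0.038,0],
    [0.02,-0.076,0],
    [0.03,-0.114,0],
    [0.04,-0.152,0],
    [0.05,-0.19,0],
    [0.06,-0.228,0],
    [0.075,-0.266,0],
    [0.095,-0.3,0],
  ],
  yaw=[0,0,0,0,0,0,0,0],
)

```text
time_s: 1.43
ee_pos: [409.1, -71.4, 181.0]
ee_rot: [180.0, -0.0, 175.4]
force: [0.5, 0.6, 0.1]
gripper_width: 0.5
gripper_force: 0.0
```

Emit:
send_rows(
  grip=[-1,-1,-1,-1,-1,-1,-1,-1],
  xyz=[
    [0.023,-0.011,0],
    [0.046,-0.022,0],
    [0.069,-0.033,0],
    [0.069,-0.033,-0.025],
    [0.069,-0.033,-0.05],
    [0.069,-0.033,-0.075],
    [0.069,-0.033,-0.1],
    [0.069,-0.033,-0.1],
  ],
  yaw=[0,0,0,0,0,0,0,0],
)

```text
time_s: 2.1
ee_pos: [474.9, -101.2, 76.6]
ee_rot: [179.9, -0.6, 175.5]
force: [-0.8, 0.1, -0.4]
gripper_width: 0.6
gripper_force: 0.0
```

```bash
python3 - <<'E'
from workcell import env, eyes
from h import *
a=eyes.grab_frame("side");b=eyes.grab_frame("top")
crop(a,180,110,120,120,5,"pics/s1.png"); crop(b,200,160,120,120,5,"pics/t1.png")
cv2.imwrite("pics/c1.png",np.hstack([cv2.resize(cv2.imread(f"pics/{n}1.png"),(400,400)) for n in "st"]))
print(env.state()["ee_pos"],env.state()["force"])
E
```

```text
[ 478.58773684 -101.99980405   80.7846586 ] [-0.1493342  -0.08426777 -0.11912112]
```

View pics/c1.png

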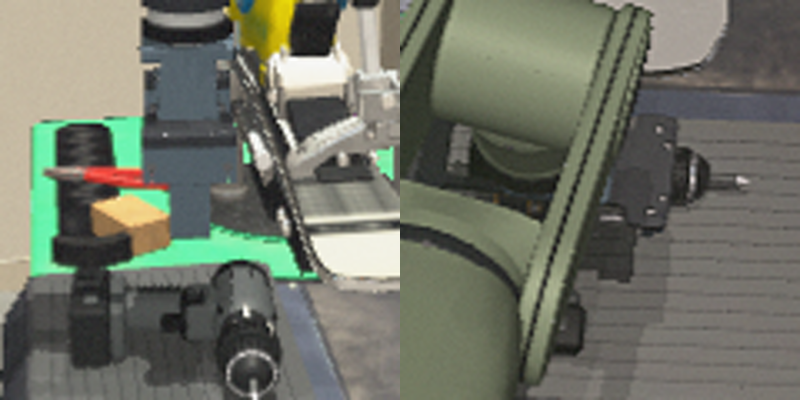

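```bash
python3 - <<'E'
from fit import *
q=pickle.load(open("q.pkl","rb"))
for p in [(478.6,-102,80.8),W(q,P['btn'])]:
    print((proj(s,p)[0]-[180,110])*400/120)
E
```

```text
[192.14552801 265.00206454]
[192.959416   288.73185858]
```

The tip stands above the button in the side view, at about (192,265) by projection against the button at (193,289). I'll go down by touch from here.

Emit:
send_rows(
  grip=[-1,-1,-1,-1,-1,-1,-1,-1],
  xyz=[
    [0,0,-0.006],
    [0,0,-0.012],
    [0,0,-0.015],
    [0,0,-0.017],
    [0,0,-0.019],
    [0,0,-0.021],
    [0,0,-0.022],
    [0,0,-0.022],
  ],
  yaw=[0,0,0,0,0,0,0,0],
)

```text
time_s: 2.87
ee_pos: [479.0, -102.1, 58.9]
ee_rot: [180.0, -0.0, 175.5]
force: [-0.4, -0.0, 0.3]
gripper_width: 0.6
gripper_force: 0.0
```

Emit:
send_rows(
  grip=[-1,-1,-1,-1],
  xyz=[
    [0,0,-0.001],
    [0,0,-0.002],
    [0,0,-0.003],
    [0,0,-0.003],
  ],
  yaw=[0,0,0,0],
)

```text
time_s: 3.2
ee_pos: [478.9, -102.1, 55.9]
ee_rot: [180.0, -0.0, 175.5]
force: [0.6, 0.4, 0.7]
gripper_width: 0.6
gripper_force: 0.0
```

Emit:
send_rows(
  grip=[-1,-1,-1],
  xyz=[
    [0,0,-0.001],
    [0,0,-0.002],
    [0,0,-0.002],
  ],
  yaw=[0,0,0],
)

```text
time_s: 3.45
ee_pos: [478.9, -102.1, 53.9]
ee_rot: [180.0, -0.0, 175.5]
force: [-0.4, 0.3, 0.1]
gripper_width: 0.7
gripper_force: 0.0
```

Emit:
send_rows(
  grip=[-1,-1,-1],
  xyz=[
    [0,0,-0.001],
    [0,0,-0.002],
    [0,0,-0.002],
  ],
  yaw=[0,0,0],
)

```text
time_s: 3.7
ee_pos: [478.9, -102.1, 51.9]
ee_rot: [180.0, -0.0, 175.5]
force: [-0.0, 0.3, -0.1]
gripper_width: 0.6
gripper_force: 0.0
```

No contact yet at 51.9, so I'll look from the side and check the height.

```bash
python3 - <<'E'
from workcell import env, eyes
from h import *
import fit,pickle
from fit import *
a=eyes.grab_frame("side"); pickle.dump(a,open("side2.pkl","wb"))
crop(a,200,165,75,60,10,"pics/s2.png")
r=least_squares(lambda q:f(q)[:-1],[520,-111,-1.64,4]); print(r.x,r.fun.round(2))
print((proj(a,(478.9,-102.1,51.9))[0]-[199.55,164.55])*10,(proj(a,W(r.x,P['btn']))[0]-[199.55,164.55])*10)
E
```

```text
[ 520.69765475 -110.89937682   -1.64687657    2.76046638] [-0.75 -0.29 -0.06  0.39  0.65 -0.13  0.    1.26 -0.04  0.54  0.25 -1.69]
[384.9244976  340.49509268] [383.82389716 323.19131213]
```

View pics/s2.png

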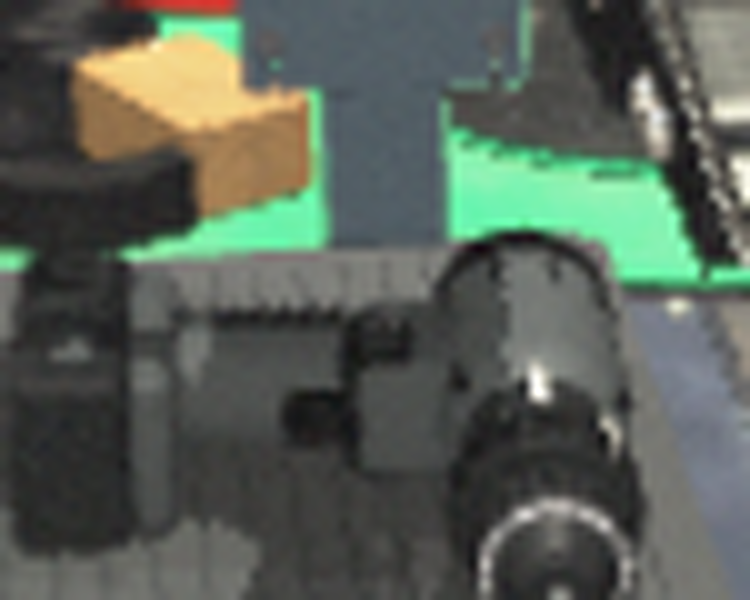

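The tip ends at about (385,245), though the TCP should project to (385,340). The button at (385,330) is still clear of it. I'll compare against the open-gripper frame at the start.

```bash
python3 - <<'E'
from fit import *
print(proj(s,(210.9,534.4,180.3))[0]*1.5625, proj(s,(210.9,534.4,199))[0]*1.5625)
a=pickle.load(open("side2.pkl","rb"))["frame"]
for v in range(180,206): print(v,a[v,234:243:4].tolist(), s["frame"][v,234:243:4].tolist())
E
```

```text
[243.8881034  169.11542124] [243.21411277 162.02628284]
180 [[83, 93, 98], [85, 96, 105], [83, 93, 101]] [[103, 243, 172], [99, 241, 167], [119, 240, 170]]
181 [[83, 96, 103], [82, 96, 100], [81, 94, 100]] [[103, 243, 170], [102, 242, 171], [120, 240, 170]]
182 [[83, 95, 101], [84, 97, 103], [81, 91, 98]] [[104, 243, 173], [103, 242, 172], [113, 241, 168]]
183 [[81, 94, 100], [85, 98, 104], [83, 94, 100]] [[102, 242, 171], [105, 242, 171], [106, 241, 168]]
184 [[82, 94, 101], [81, 94, 102], [81, 92, 100]] [[103, 242, 169], [107, 242, 171], [103, 241, 166]]
185 [[82, 94, 101], [83, 95, 101], [83, 96, 101]] [[103, 241, 168], [103, 241, 167], [102, 241, 167]]
186 [[83, 97, 103], [83, 94, 103], [82, 94, 100]] [[101, 240, 166], [103, 242, 168], [101, 242, 168]]
187 [[85, 95, 104], [81, 94, 101], [83, 95, 101]] [[102, 241, 169], [103, 242, 167], [105, 241, 169]]
188 [[78, 91, 96], [79, 92, 96], [78, 88, 96]] [[105, 237, 165], [108, 237, 165], [109, 236, 160]]
189 [[78, 85, 88], [91, 96, 99], [91, 97, 100]] [[116, 187, 140], [120, 153, 127], [122, 121, 118]]
190 [[126, 126, 123], [124, 124,
[... 829 characters left out ...]
, 65]] [[66, 69, 67], [70, 67, 67], [118, 121, 117]]
199 [[38, 36, 39], [41, 42, 43], [64, 64, 64]] [[52, 54, 53], [39, 41, 42], [119, 124, 118]]
200 [[31, 33, 36], [28, 33, 29], [63, 67, 66]] [[46, 45, 41], [60, 57, 55], [122, 126, 122]]
201 [[36, 36, 38], [54, 53, 50], [74, 78, 77]] [[46, 44, 44], [102, 102, 99], [123, 128, 124]]
202 [[31, 35, 32], [79, 80, 77], [78, 80, 80]] [[39, 42, 43], [100, 103, 99], [108, 111, 106]]
203 [[42, 43, 42], [77, 79, 78], [76, 80, 77]] [[43, 46, 44], [98, 101, 101], [91, 93, 92]]
204 [[25, 27, 24], [78, 81, 78], [76, 81, 77]] [[36, 37, 34], [81, 81, 82], [77, 81, 77]]
205 [[30, 30, 30], [76, 78, 77], [76, 78, 77]] [[41, 41, 39], [79, 81, 78], [78, 79, 79]]
```

The fingertips sit about 30 mm higher in the images than the stated TCP, both at the start and now. The two cameras agree on the driver, and there has been no contact force. So I'll trust touch and continue down gently.

Emit:
send_rows(
  grip=[-1,-1,-1,-1,-1,-1,-1,-1],
  xyz=[
    [0,0,-0.002],
    [0,0,-0.004],
    [0,0,-0.006],
    [0,0,-0.008],
    [0,0,-0.01],
    [0,0,-0.012],
    [0,0,-0.014],
    [0,0,-0.014],
  ],
  yaw=[0,0,0,0,0,0,0,0],
)

```text
time_s: 4.42
ee_pos: [478.7, -102.0, 37.6]
ee_rot: [180.0, -0.1, 175.5]
force: [0.2, 1.0, -0.1]
gripper_width: 0.6
gripper_force: 0.0
```

```bash
python3 - <<'E'
from workcell import env, eyes
a=eyes.grab_frame("side"); f=a["frame"]
for v in range(186,206): print(v,f[v,232:246:3].tolist())
print(env.state()["ee_pos"],env.state()["force"])
E
```

```text
186 [[91, 166, 127], [81, 93, 101], [82, 95, 101], [81, 93, 101], [86, 137, 117]]
187 [[98, 196, 139], [81, 90, 99], [80, 92, 100], [79, 92, 97], [87, 137, 116]]
188 [[98, 194, 139], [82, 94, 100], [81, 92, 102], [82, 95, 100], [92, 133, 116]]
189 [[102, 156, 124], [81, 93, 100], [84, 95, 102], [83, 94, 101], [92, 100, 104]]
190 [[100, 105, 106], [82, 94, 100], [81, 92, 100], [81, 93, 99], [87, 94, 103]]
191 [[101, 106, 106], [82, 95, 101], [81, 94, 101], [82, 93, 101], [73, 81, 88]]
192 [[103, 105, 105], [82, 93, 100], [83, 94, 100], [81, 94, 100], [69, 79, 86]]
193 [[94, 99, 97], [74, 81, 86], [77, 85, 91], [74, 81, 86], [66, 74, 79]]
194 [[105, 106, 103], [98, 101, 102], [84, 88, 87], [108, 111, 107], [48, 51, 52]]
195 [[119, 119, 115], [120, 119, 115], [77, 77, 76], [71, 74, 71], [48, 52, 50]]
196 [[45, 49, 46], [59, 61, 59], [66, 68, 67], [59, 62, 62], [53, 55, 52]]
197 [[46, 47, 44], [29, 31, 27], [51, 52, 52], [61, 63, 62], [63, 63, 63]]
198 [[68, 72, 69], [23, 24, 22], [42, 42, 42], [53, 53, 53], [60, 61, 61]]
199 [[71, 70, 69], [24, 28, 28], [45, 44, 45], [53, 55, 52], [67, 70, 67]]
200 [[72, 75, 72], [18, 15, 14], [31, 31, 26], [58, 57, 57], [69, 73, 69]]
201 [[82, 85, 80], [24, 26, 18], [58, 56, 55], [73, 73, 71], [70, 75, 72]]
202 [[79, 81, 80], [33, 37, 36], [75, 77, 77], [80, 82, 80], [70, 72, 71]]
203 [[73, 77, 74], [37, 38, 40], [79, 82, 79], [77, 78, 77], [66, 70, 67]]
204 [[18, 21, 17], [43, 48, 47], [76, 79, 76], [76, 80, 77], [66, 68, 66]]
205 [[26, 24, 27], [49, 50, 46], [77, 79, 75], [80, 82, 80], [62, 67, 65]]
[ 478.85494914 -102.08184182   37.81453018] [ 0.58171823  0.25853664 -0.80685422]
```

The tip's lower edge is at v=193.5 and the button's middle is at v≈198.6, so roughly 15–20 mm remain.

Emit:
send_rows(
  grip=[-1,-1,-1,-1,-1,-1],
  xyz=[
    [0,0,-0.002],
    [0,0,-0.004],
    [0,0,-0.006],
    [0,0,-0.008],
    [0,0,-0.009],
    [0,0,-0.009],
  ],
  yaw=[0,0,0,0,0,0],
)

```text
time_s: 4.97
ee_pos: [478.8, -102.0, 28.7]
ee_rot: [180.0, -0.0, 175.5]
force: [0.4, 0.0, -0.1]
gripper_width: 0.7
gripper_force: 0.0
```

Emit:
send_rows(
  grip=[-1,-1,-1,-1],
  xyz=[
    [0,0,-0.001],
    [0,0,-0.002],
    [0,0,-0.003],
    [0,0,-0.003],
  ],
  yaw=[0,0,0,0],
)

```text
time_s: 5.3
ee_pos: [479.2, -102.1, 26.1]
ee_rot: [180.0, 0.0, 175.5]
force: [0.7, 0.4, 1.3]
gripper_width: 0.7
gripper_force: 0.2
```

Emit:
send_rows(
  grip=[-1,-1],
  xyz=[
    [0,0,-0.001],
    [0,0,-0.001],
  ],
  yaw=[0,0],
)

```text
time_s: 5.47
ee_pos: [479.1, -102.1, 25.1]
ee_rot: [180.0, 0.0, 175.5]
force: [0.2, 0.9, 1.3]
gripper_width: 0.4
gripper_force: 0.6
```

Emit:
send_rows(
  grip=[-1,-1],
  xyz=[
    [0,0,-0.001],
    [0,0,-0.001],
  ],
  yaw=[0,0],
)

```text
time_s: 5.63
ee_pos: [479.2, -102.1, 24.1]
ee_rot: [180.0, 0.0, 175.5]
force: [-0.5, 0.0, 1.4]
gripper_width: 0.4
gripper_force: 0.7
```

Emit:
send_rows(
  grip=[-1,-1],
  xyz=[
    [0,0,-0.001],
    [0,0,-0.001],
  ],
  yaw=[0,0],
)

```text
time_s: 5.8
ee_pos: [479.2, -102.1, 23.3]
ee_rot: [180.0, 0.0, 175.5]
force: [-0.3, -0.1, 5.0]
gripper_width: 0.5
gripper_force: 2.3
```

Emit:
send_rows(
  grip=[-1,-1],
  xyz=[
    [0,0,-0.001],
    [0,0,-0.001],
  ],
  yaw=[0,0],
)

```text
time_s: 5.97
ee_pos: [479.2, -102.2, 23.3]
ee_rot: [-180.0, 0.0, 175.5]
force: [-3.0, 0.7, 12.6]
gripper_width: 0.6
gripper_force: 6.1
```

Emit:
send_rows(
  grip=[-1,-1],
  xyz=[
    [0,0,-0.001],
    [0,0,-0.001],
  ],
  yaw=[0,0],
)

```text
time_s: 6.13
ee_pos: [479.3, -102.2, 23.2]
ee_rot: [-180.0, 0.1, 175.5]
force: [-4.2, 0.2, 18.9]
gripper_width: 0.2
gripper_force: 9.8
```

Firm stop at 23.3 with 19 N. That agrees with a tool offset of about 31.7 mm and full travel (contact at about 28.8). I'll lift and go above the collar.

Emit:
send_rows(
  grip=[-1,-1,-1,-1,-1,-1,-1,-1],
  xyz=[
    [0,0,0.01],
    [0,0,0.03],
    [0,-0.01,0.04],
    [0.01,-0.03,0.04],
    [0.025,-0.05,0.04],
    [0.042,-0.075,0.04],
    [0.042,-0.075,0.04],
    [0.042,-0.075,0.04],
  ],
  yaw=[0,0,0,0,0,0,0,0],
)

```text
time_s: 6.8
ee_pos: [521.2, -177.9, 60.4]
ee_rot: [180.0, -0.0, 175.4]
force: [-0.2, 0.3, 0.9]
gripper_width: 0.2
gripper_force: 0.0
```

```bash
python3 - <<'E'
from workcell import env, eyes
from h import *
a=eyes.grab_frame("side"); crop(a,200,165,75,60,10,"pics/s3.png")
print(env.state()["ee_pos"],env.state()["force"])
E
```

```text
[ 520.28428728 -176.97293554   60.34151938] [ 0.89822009 -0.61178127  0.44204251]
```

View pics/s3.png

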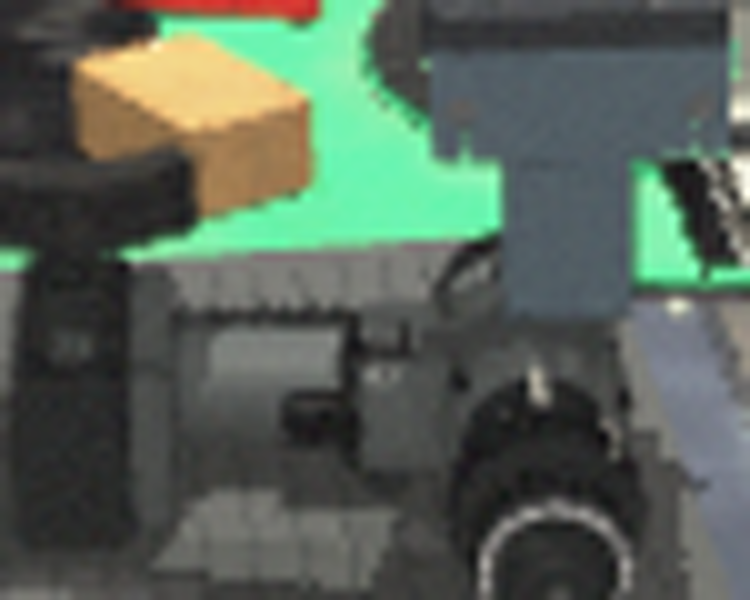

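The button is now low (its top band runs from about 325 to 360), the driver hasn't moved, and the finger is above the collar. Down onto the collar.

Emit:
send_rows(
  grip=[-1,-1,-1,-1,-1,-1,-1,-1],
  xyz=[
    [0,0,-0.01],
    [0,0,-0.02],
    [0,0,-0.024],
    [0,0,-0.027],
    [0,0,-0.029],
    [0,0,-0.03],
    [0,0,-0.031],
    [0,0,-0.031],
  ],
  yaw=[0,0,0,0,0,0,0,0],
)

```text
time_s: 7.52
ee_pos: [521.1, -177.1, 30.1]
ee_rot: [180.0, 0.0, 175.5]
force: [-0.7, 1.0, -0.1]
gripper_width: 0.7
gripper_force: 0.0
```

Emit:
send_rows(
  grip=[-1,-1],
  xyz=[
    [0,0,-0.001],
    [0,0,-0.001],
  ],
  yaw=[0,0],
)

```text
time_s: 7.68
ee_pos: [521.2, -177.2, 29.2]
ee_rot: [180.0, 0.0, 175.5]
force: [-0.0, 0.3, 1.0]
gripper_width: 0.2
gripper_force: 0.0
```

Emit:
send_rows(
  grip=[-1,-1],
  xyz=[
    [0,0,-0.001],
    [0,0,-0.001],
  ],
  yaw=[0,0],
)

```text
time_s: 7.85
ee_pos: [521.2, -177.3, 28.3]
ee_rot: [-180.0, 0.0, 175.5]
force: [-0.1, 1.3, 1.9]
gripper_width: 0.5
gripper_force: 0.8
```

Emit:
send_rows(
  grip=[-1,-1],
  xyz=[
    [0,0,-0.001],
    [0,0,-0.001],
  ],
  yaw=[0,0],
)

```text
time_s: 8.02
ee_pos: [521.5, -177.6, 27.7]
ee_rot: [-180.0, 0.1, 175.5]
force: [-0.7, -1.8, 4.6]
gripper_width: 0.6
gripper_force: 2.6
```

Emit:
send_rows(
  grip=[-1,-1,-1],
  xyz=[
    [0,0,-0.001],
    [0,0,-0.001],
    [0,0,-0.001],
  ],
  yaw=[0,0,0],
)

```text
time_s: 8.27
ee_pos: [521.9, -177.9, 27.3]
ee_rot: [-179.9, 0.1, 175.5]
force: [0.0, -2.0, 7.7]
gripper_width: 0.5
gripper_force: 3.8
```

Emit:
send_rows(
  grip=[-1,-1,-1],
  xyz=[
    [0,0,-0.001],
    [0,0,-0.001],
    [0,0,-0.001],
  ],
  yaw=[0,0,0],
)

```text
time_s: 8.52
ee_pos: [522.0, -178.0, 27.2]
ee_rot: [-179.9, 0.2, 175.5]
force: [-2.2, -0.9, 12.8]
gripper_width: 0.6
gripper_force: 6.4
```

Emit:
send_rows(
  grip=[-1,-1,-1,-1,-1,-1,-1,-1],
  xyz=[
    [-0.002,0,0],
    [-0.004,0,0],
    [-0.006,0,0],
    [-0.008,0.001,0],
    [-0.01,0.001,0],
    [-0.011,0.001,0],
    [-0.012,0.001,0],
    [-0.012,0.001,0],
  ],
  yaw=[0,0,0,0,0,0,0,0],
)

```text
time_s: 9.18
ee_pos: [511.3, -177.3, 27.2]
ee_rot: [-179.9, 0.3, 175.5]
force: [-1.0, -0.9, 9.9]
gripper_width: 0.6
gripper_force: 5.1
```

Emit:
send_rows(
  grip=[-1,-1,-1,-1,-1,-1],
  xyz=[
    [0,0,0.003],
    [0,0,0.01],
    [0.004,0,0.03],
    [0.01,0,0.05],
    [0.012,0,0.05],
    [0.012,0,0.05],
  ],
  yaw=[0,0,0,0,0,0],
)

```text
time_s: 9.68
ee_pos: [522.0, -176.2, 75.8]
ee_rot: [-180.0, 0.1, 175.5]
force: [-0.7, 0.0, -1.0]
gripper_width: 0.5
gripper_force: 0.0
```

```bash
python3 - <<'E'
from workcell import env, eyes
from h import *
a=eyes.grab_frame("side"); crop(a,200,165,75,60,10,"pics/s4.png")
print(env.state()["ee_pos"],env.state()["force"])
E
```

```text
[ 520.61768166 -175.85242033   74.63038891] [-0.47149159 -0.59405948 -1.59173914]
```

View pics/s4.png

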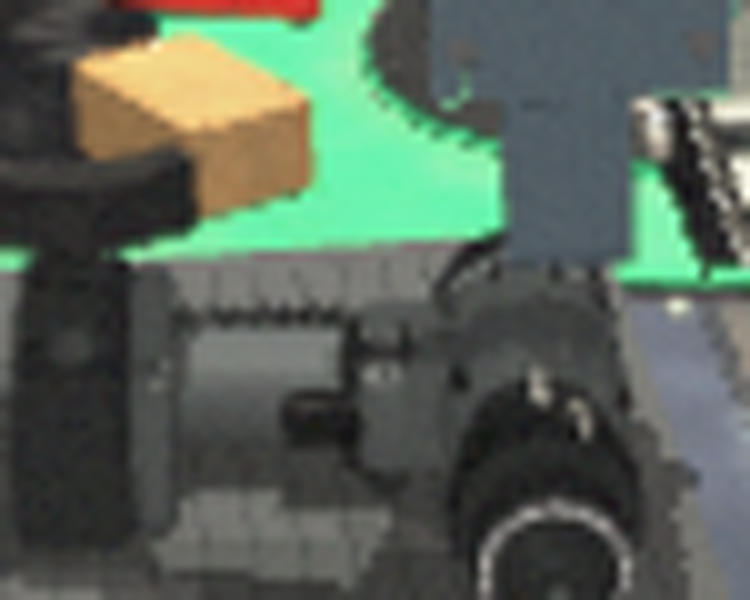

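The rib is now at (580,415), which is exactly the -0.42 click, and the driver hasn't moved. I'll repeat the stroke.

Emit:
send_rows(
  grip=[-1,-1,-1,-1,-1,-1,-1,-1],
  xyz=[
    [0,-0.001,-0.02],
    [0,-0.001,-0.035],
    [0,-0.001,-0.043],
    [0,-0.001,-0.046],
    [0,-0.001,-0.048],
    [0,-0.001,-0.049],
    [0,-0.001,-0.05],
    [0,-0.001,-0.05],
  ],
  yaw=[0,0,0,0,0,0,0,0],
)

```text
time_s: 10.4
ee_pos: [521.1, -177.2, 27.1]
ee_rot: [-180.0, 0.0, 175.5]
force: [-3.4, 0.1, 13.6]
gripper_width: 0.6
gripper_force: 6.8
```

Emit:
send_rows(
  grip=[-1,-1,-1,-1,-1,-1,-1,-1],
  xyz=[
    [-0.002,0,0],
    [-0.004,0,0],
    [-0.006,0,0],
    [-0.008,0.001,0],
    [-0.01,0.001,0],
    [-0.011,0.001,0],
    [-0.012,0.001,0],
    [-0.012,0.001,0],
  ],
  yaw=[0,0,0,0,0,0,0,0],
)

```text
time_s: 11.07
ee_pos: [511.3, -176.8, 27.2]
ee_rot: [-179.9, 0.3, 175.5]
force: [1.5, -0.9, 10.1]
gripper_width: 0.8
gripper_force: 4.9
```

Emit:
send_rows(
  grip=[-1,-1,-1,-1,-1,-1,-1,-1],
  xyz=[
    [0,0,0.003],
    [0,0,0.01],
    [0,0,0.03],
    [0,0,0.06],
    [0,0,0.09],
    [-0.03,0,0.11],
    [-0.06,0,0.12],
    [-0.09,0,0.12],
  ],
  yaw=[0,0,0,0,0,0,0,0],
)

```text
time_s: 11.73
ee_pos: [419.5, -176.6, 147.6]
ee_rot: [-179.9, 0.3, 175.5]
force: [0.2, -0.5, -0.5]
gripper_width: 0.3
gripper_force: 0.0
```

```bash
python3 - <<'E'
from workcell import env, eyes
from h import *
a=eyes.grab_frame("side"); crop(a,200,165,75,60,10,"pics/s5.png")
print(env.state()["ee_pos"],env.state()["force"])
E
```

```text
[ 411.79713796 -175.01529158  145.89041855] [-6.36155472  1.86269546 -1.61336047]
```

View pics/s5.png

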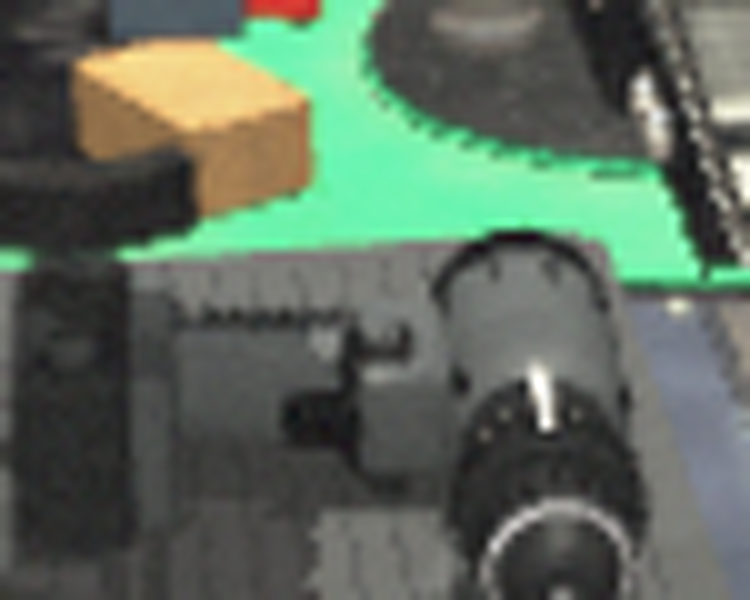

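The rib and the ridge now form one line at (540,370–425), and the button's dark sides have dropped. I'll let the arm settle, then hand in.

Emit:
send_rows(
  grip=[-1,-1,-1,-1,-1,-1],
  xyz=[
    [0,0,0.01],
    [0,0,0.02],
    [0,0,0.02],
    [0,0,0.02],
    [0,0,0.02],
    [0,0,0.02],
  ],
  yaw=[0,0,0,0,0,0],
)

```text
time_s: 12.28
ee_pos: [418.7, -175.8, 164.3]
ee_rot: [180.0, -0.1, 175.5]
force: [-0.5, 0.4, -1.3]
gripper_width: 0.3
gripper_force: 0.0
```

```bash
python3 -c "
from workcell import env
print(env.job_done())"
```

```text
the job is handed in; nothing more can be done
None
```

I pushed the direction button to a firm stop (19 N), then rolled the collar two clicks until the long rib lined up with the ridge; the driver did not visibly move, and I handed the job in at about 12 s with the arm clear.

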